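# Set a syringe pump's pusher block to its stop collar

### The arm

A 6-joint arm with a two-finger parallel gripper is mounted at the origin on the work surface. World frame = base frame: x ahead of the robot, y to its left, z up, the work surface at z = 0. Lengths are in mm, angles in degrees, forces in N, time in s.
With the tool pointing down it reaches from about 300 to 850 mm from the base axis. Payload 4.2 kg.
Tool frame: the origin (TCP) lies at the very end of the fingers, on their centre line; the grasp point (between the pads) lies 19 mm behind it (env.grip_point_offset is the distance from the TCP to the grasp point, in mm); z points along the fingers, y is the line along which they close (so a half turn about z gives the same grasp; the last joint's range is limited). The gripper opens to 91 mm and grips with 3 to 60 N. Pads are 32 mm wide; open, the fingers measure 118 mm over their backs; the gripper's body (76 mm by 178 mm) begins 60 mm behind the grasp point.
Start: joints at [-69.099, 18.312, 89.639, -0, 72.044, -1.146], TCP at [215.844, -532.968, 213.976] pointing down, gripper open.
Joint ranges: [-177.97, 177.97], [-48.28, 115.42], [12.27, 149.76], [-77.06, 257.06], [2.81, 150.46], [-146.56, 146.56]. Speed limits (degrees/s): [147.25, 147.25, 180, 180, 180, 180].

### API

Orientations are given as [roll, pitch, yaw] about the fixed x, y, z axes, in that order (R = Rz(yaw) Ry(pitch) Rx(roll)).
In Python, from workcell import env gives the robot as it stands. The module is installed in compiled form; this text tells all that it offers.
- The arm moves only by the tool arm_command, never from a script. Its argument "rows" is a list of rows, each an object with "delta_pos": the shift along the tool's x, y, z in mm, a list of three; "roll": the turn about the tool's z in units of 5 degrees (1.0 is 5 degrees); "jaw": the opening in per cent of the stroke, from 0 (shut) to 100 (fully open). A call has 1 to 20 rows; each row is the pose to reach, as a shift and turn from the pose commanded when the call began, along the tool's axes at that moment; what a row does not reach only later rows make up. A row lasts 1/12 s, in which the tool goes at most 41.7 mm and 7.16 degrees, less where a joint would pass 70% of its speed; a pose out of reach is approached as far as the arm can. A call with a gripper value outside its range is refused whole. The fingers move at their own pace and stop on an object; "squeeze" is the grip in N (left out, the last holds). Time passes only in rows, so rows that repeat a pose let the fingers close. It gives the time, the measured TCP pose, the force, the opening and the grip force at its end, in the units of the state.
- env.state(): the state, without advancing time (a new reading comes with each control period).
- env.grab_frame(name): name is "scene" or "top"; returns a dict with "img" (480x640x3 uint8, blue, green, red), "z_map" (480x640 float32, mm along the optical axis (not along the pixel's ray), 0 where there is no reading), "fov_y" (degrees; the focal length in pixels is half the picture's height over the tangent of half this angle, whatever the lens; pixels are square), "cx", "cy" (the principal point, pixels), "R" (3x3) and "t" (3): a world point X has camera coordinates R X + t. Camera axes: x right, y down, z forward; pixel columns grow to the right and rows downward; lengths in mm; the calibration is good to about 2 mm. A picture is of the moment at which its call begins.
- env.job_done(): hands the job in; it is judged then, once.
The state is a dict: "time_s": time; "qpos": joint angles; "qvel": joint speeds; "effort": joint torques, N m; "ee_pos": TCP position; "ee_rot": TCP orientation; "force": force on the tool from outside, world axes, zero at the start; "torque": the same for the moment, N m; "gripper_width": finger opening in mm; "gripper_force": force on a finger pad.
Only numpy, scipy, OpenCV 4.12 (cv2) and the standard library are available. Lean on these libraries where they do the work, as an engineer would, in place of code of your own. Each camera call takes 0.05 s, during which the arm holds its last target. There are 200 camera calls.

### The job

Make the syringe pump ready for its next syringe: press down the blue release pad in the middle of the pusher block to free the block from its drive screw and, keeping it pressed, push the block along the rods until it stands against the yellow stop collar, then let go so that it locks there. Do not force the block along while it is locked, and do not lift or shift the other things on the bench.

Things in the scene. Friction and masses are not known exactly. Their poses are not given: they have to be found in the camera images.
- pump: syringe pump, fixed: pale grey chassis 175 (x) x 360 (y), deck 45 high, drive housing 120 high at its +y end, rod bracket 96 and empty syringe cradle (clamp 115 high) at its -y end. Between them, 72 above the bench along y, a dark drive screw in the middle and a steel guide rod 40 to either side, 250 free length. Origin on the bench under the screw's middle; y towards the housing, z up
- pusher (a joint): position of the aluminium pusher block along the rods, m: 0 at the middle of the rods, growing along the pump's +y. Free, it slides with about 2 N and stays where it is left. Locked, a sprung clamp grips the drive screw and the block resists a push of 12 to 20 N
- release (a joint): travel of the blue release pad, m: 0 up (block locked), 0.005 right down. It starts to move at about 10 N and is right down at 12 N; from 0.001 on the clamp is off the screw and the block is free. Let go, it springs up and the block is locked again wherever it stands
- release_top (a point): centre of the blue release pad's top face (44 across the rods, 36 along), 102 above the bench when up, in the middle of the block's top. Raised shoulders of the block, 10 thick, tops 108 high, upright inner faces 38 apart, stand at its two ends along the rods: fingertips on the pad can push the block by either. Across the rods are caps 98 high, 52 apart. The point moves with the pad
- block_mid (a point): point in the pusher block on the axis of the +x guide rod, halfway along the block, 72 above the bench. The block is 58 long along the rods and 100 wide across, and its body 88 high; a plunger arm reaches 46 farther on the -x side. Its line to the yellow collar gives the way to push
- yellow_collar: yellow stop collar, 28 across, 12 thick along the rod, thumbscrew on top to 98 above the bench; clamped fast on the +x guide rod, on either side of the block. Origin at its centre on the rod's axis, 72 above the bench; y along the rod. The block's flat end touches it when this origin and block_mid are 35 apart
- black_collar: the same collar in black, on the same rod on the other side of the block; origin likewise
- syringe: closed empty 20 ml syringe, white and clear, lying behind the pump, 150 long, 20 high; origin under its middle
- tube: standing 50 ml sample tube with a red cap, 35 across, 112 high, behind the pump; origin under its centre
- vial: small capped vial, 24 across, 46 high, standing between the robot and the pump; origin under its centre
- tip_box: blue pipette-tip box, 85 x 122 x 62, to the left; origin under its centre
- tube_rack: clear rack of red- and white-capped tubes, 85 x 200 x 60, to the right; origin under its centre
- reagent_bottle: amber bottle with blue cap, 70 across, 125 high, back left; origin under its centre
- beaker: empty glass beaker, 68 across, 90 high, back right; origin under its centre

How it is judged (in metres and radians):
On the way:
1. the release pad is pressed down while the block is still where it started (value of joint release above 0.002 m and distance of block_mid from where it was at the start of the episode below 0.01 m), for 0.05 s.
At the end, for the whole second after the job is handed in: the pusher block stands at rest against the yellow collar (gap under 2 mm, block_mid within 37 mm of the collar's centre) and the release pad has sprung up (travel under 1 mm), so that the block is locked (distance between block_mid and yellow_collar below 0.037 m and value of joint release below 0.001 m and velocity of joint pusher between -0.003 and 0.003 m/s); the robot touches nothing.
It fails at once if the locked block is dragged along: it moves faster than 6 mm/s with its release pad up, away from where it started and from the yellow collar (value of joint release below 0.0003 m and distance of block_mid from where it was at the start of the episode above 0.008 m and distance between block_mid and yellow_collar above 0.038 m and (velocity of joint pusher above 0.006 m/s or velocity of joint pusher below -0.006 m/s)).
It fails at once if another thing on the bench is lifted, carried or shifted more than 15 mm (distance of any of syringe, tube, vial, tip_box, tube_rack, reagent_bottle, beaker from where it was at the start of the episode above 0.015 m).
It also fails if it takes over 35 s, if anything falls off the work surface, if the arm or the gripper's body presses on something with over 40 N, if the wrist force passes 120 N, or if a joint passes its speed limit or range.

## Working session

There is one attempt and no reset: what is moved stays moved. The work goes in short steps, Python scripts to look and compute and a tool call to move; the robot and the scene stay as the last step left them, time stands still between calls to the robot, and variables do not carry over. Pictures are saved under pics/ and viewed, at most 10 in all, crops included, and the job is handed in when it is done.

Besides the shell and the picture viewer there is one more tool, called after "Call:" as name(argument=value, ...) on one line, values as JSON. arm_command: Moves the arm, as the interface text tells. Its arguments: {"type":"object","properties":{"rows":{"type":"array"},"squeeze":{"type":"number"}},"required":["rows"]}

```bash
mkdir -p pics; cat > h.py <<'E'
import numpy as np, cv2
from workcell import env
def grab(n):
    f=env.grab_frame(n); f['f']=240/np.tan(np.radians(f['fov_y'])/2); return f
def cloud(f):
    v,u=np.mgrid[:480,:640]; z=f['z_map'].astype(float)
    P=np.stack([(u-f['cx'])/f['f']*z,(v-f['cy'])/f['f']*z,z],-1)
    W=(P-np.array(f['t']))@np.array(f['R']); W[z==0]=np.nan; return W
E
python3 - <<'E'
from h import *
print(env.state())
for n in('top','scene'):
    f=grab(n); cv2.imwrite(f'pics/{n}1.png',f['img']); np.savez(f'{n}1.npz',W=cloud(f),img=f['img'])
    print(n,f['f'],f['R'],f['t'])
E
```

```text
{'time_s': 0.0, 'qpos': array([-6.90992419e+01,  1.83526692e+01,  8.97064596e+01, -1.63653676e-03,
        7.20422628e+01, -1.14866325e+00]), 'qvel': array([ 0.00423831,  0.0670192 ,  0.08688665, -0.04850572,  0.09300346,
        0.01412649]), 'effort': array([-4.60581814e-04, -4.12464559e+01, -2.31976086e+01,  7.27878464e-02,
        4.57396335e-02, -1.48074710e-04]), 'ee_pos': array([ 215.6481097 , -532.4942944 ,  213.10959928]), 'ee_rot': array([-1.79898598e+02, -4.76952469e-04,  2.20499269e+01]), 'force': array([ 0.46315368,  0.40223029, -0.34476051]), 'torque': array([-0.02959028, -0.04410837,  0.01059901]), 'gripper_force': 0.0, 'gripper_width': 91.41778398916233}
top 546.7054499832251 [[ 0.00718872 -0.99982846 -0.01706972]
 [-0.99376274 -0.00524335 -0.11139179]
 [ 0.11128318  0.01776401 -0.99362996]] [   9.64843931  542.37118541 1459.12907976]
scene 560.6147892306911 [[ 0.57542875  0.81784918  0.00211536]
 [ 0.64963979 -0.45550433 -0.60867392]
 [-0.49683991  0.35162269 -0.79341766]] [-338.86754861 -299.96512887 1620.78042614]
```

View pics/top1.png

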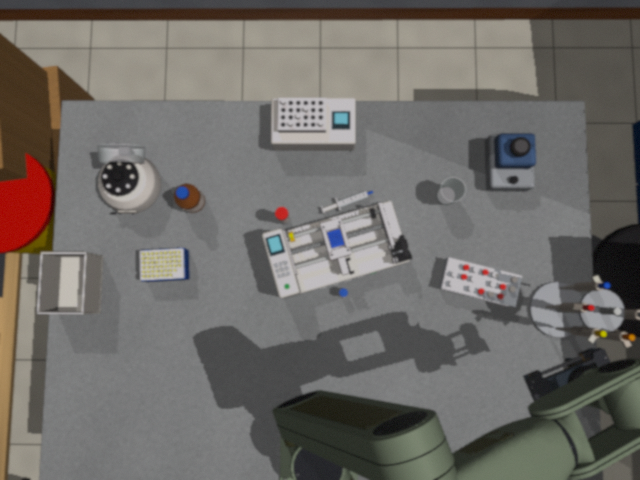

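View pics/scene1.png

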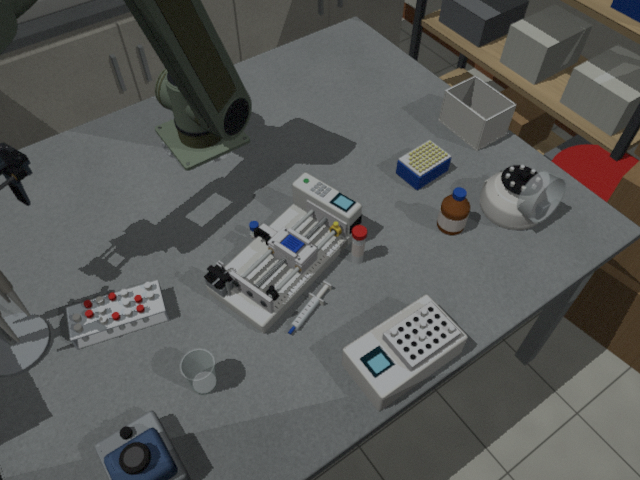

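The top view shows the pump with its housing to the left. The blue pad is at about (336,238), the yellow collar at (291,237) near the housing, and the black collar at about (373,213), both on the far rod. The scene view agrees, with the pad at (293,243) and yellow at (337,228). Next I'll measure these.

```bash
python3 - <<'E'
from h import *
for n,box in(('top',(255,195,420,305)),('scene',(190,160,390,340))):
    d=np.load(n+'1.npz'); W=d['W']; hsv=cv2.cvtColor(d['img'],cv2.COLOR_BGR2HSV)
    x0,y0,x1,y1=box; M=np.zeros((480,640),bool); M[y0:y1,x0:x1]=1
    H,S,V=hsv[...,0],hsv[...,1],hsv[...,2]
    for nm,m in(('blue',(H>105)&(H<130)&(S>140)&(V>60)),('yellow',(H>20)&(H<35)&(S>120)),):
        c,l,st,ce=cv2.connectedComponentsWithStats((m&M).astype(np.uint8))
        for i in range(1,c):
            if st[i,4]>8:
                P=W[l==i]; print(n,nm,st[i],ce[i].round(1),np.nanmedian(P,0).round(1),np.nanmin(P,0).round(1),np.nanmax(P,0).round(1))
                if nm=='blue' and st[i,4]>100:
                    r=cv2.minAreaRect(P[~np.isnan(P[:,0])][:,:2].astype(np.float32)); print(r)
    hgt=W[...,2]
    m=M&(abs(hgt-120)<4); P=W[m]; print(n,'housing',cv2.minAreaRect(P[:,:2].astype(np.float32)),len(P))
    m=M&(hgt>40)&(hgt<130); P=W[m]; print(n,'pump',cv2.minAreaRect(P[:,:2].astype(np.float32)))
    c=cv2.resize(d['img'][y0:y1,x0:x1],None,fx=3.8 if n=='top' else 3.2,fy=3.8 if n=='top' else 3.2,interpolation=cv2.INTER_CUBIC); cv2.imwrite(f'pics/{n}c.png',c)
E
```

```text
top blue [328 230  15  17 184] [335.4 237.9] [540.8 -40.4 101.7] [519.8 -58.6  94.1] [562.3 -22.1 110.5]
((540.8148803710938, -41.57438659667969), (39.92218780517578, 31.061555862426758), 16.619714736938477)
top blue [340 289   7   7  43] [342.9 292.1] [402.3 -63.2  45.4] [394.3 -71.4  38.1] [410.4 -55.1  52.5]
top yellow [288 232   6   9  37] [290.9 236.2] [545.6  74.9  85.9] [537.1  69.6  75.2] [558.5  83.2 102.7]
top housing ((551.4368896484375, -10.234344482421875), (208.72756958007812, 345.786376953125), 27.129146575927734) 1102
top pump ((512.697021484375, -46.01454162597656), (244.61358642578125, 381.3463134765625), 5.774636745452881)
scene blue [250 221   8  10  59] [253.2 224.8] [404.2 -65.5  45.3] [392.6 -75.9  32.8] [414.2 -53.3  51.7]
scene blue [281 235  23  18 228] [292.1 243. ] [541.3 -41.1 102.3] [510.8 -62.6  90.6] [566.2 -21.3 108.1]
((539.169677734375, -41.6820068359375), (50.22557067871094, 34.245849609375), 16.744613647460938)
scene blue [288 326   7   8  25] [291.4 329.6] [ 680.7 -137.8   12.5] [ 670.1 -147.4   -2.4] [ 685.6 -130.5   16.3]
scene yellow [330 222  12  14  84] [335.9 228.2] [554.4  72.4  83. ] [519.5  65.2  49.7] [564.   82.5 100.3]
scene housing ((551.92333984375, -15.897308349609375), (201.7637481689453, 351.85406494140625), 27.115970611572266) 1099
scene pump ((598.6876220703125, -2.86834716796875), (424.3665466308594, 384.1098327636719), 29.828903198242188)
```

View pics/topc.png

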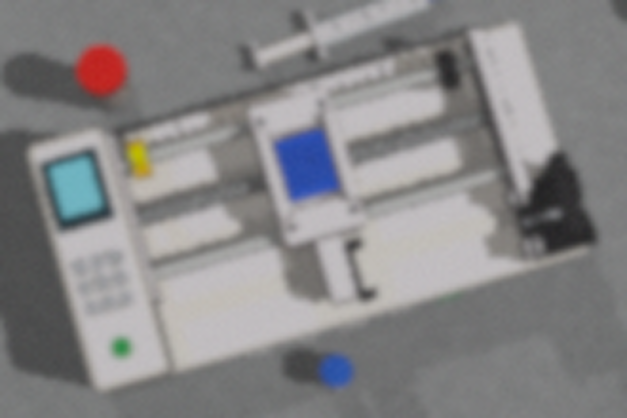

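Pad is at (541,-41,102), which fits its given height, with pump yaw about 16°. block_mid to yellow is about 107 mm, so the push is about 72 mm towards +y. I'll move above the pad with the fingers shut.

Call:
arm_command(rows=[{"delta_pos": [30, -21, 0], "roll": 0.3, "jaw": 0}, {"delta_pos": [60, -42, 0], "roll": 0.6, "jaw": 0}, {"delta_pos": [90, -62, 0], "roll": 0.9, "jaw": 0}, {"delta_pos": [121, -83, 0], "roll": 1.2, "jaw": 0}, {"delta_pos": [152, -104, 0], "roll": 1.2, "jaw": 0}, {"delta_pos": [182, -125, 0], "roll": 1.2, "jaw": 0}, {"delta_pos": [212, -146, 0], "roll": 1.2, "jaw": 0}, {"delta_pos": [243, -167, 0], "roll": 1.2, "jaw": 0}, {"delta_pos": [273, -188, 0], "roll": 1.2, "jaw": 0}, {"delta_pos": [304, -209, 0], "roll": 1.2, "jaw": 0}, {"delta_pos": [334, -230, 0], "roll": 1.2, "jaw": 0}, {"delta_pos": [364, -250, 0], "roll": 1.2, "jaw": 0}, {"delta_pos": [395, -271, 0], "roll": 1.2, "jaw": 0}, {"delta_pos": [425, -292, 0], "roll": 1.2, "jaw": 0}, {"delta_pos": [455, -313, 10], "roll": 1.2, "jaw": 0}, {"delta_pos": [475, -326, 30], "roll": 1.2, "jaw": 0}, {"delta_pos": [486, -334, 55], "roll": 1.2, "jaw": 0}, {"delta_pos": [486, -334, 80], "roll": 1.2, "jaw": 0}, {"delta_pos": [486, -334, 90], "roll": 1.2, "jaw": 0}, {"delta_pos": [486, -334, 90], "roll": 1.2, "jaw": 0}])

```text
time_s: 1.77
ee_pos: [538.7, -40.7, 121.1]
ee_rot: [-179.9, 0.4, 16.1]
force: [0.1, 0.8, 0.6]
gripper_width: 0.6
gripper_force: 0.0
```

```bash
python3 - <<'E'
from h import *
f=grab('scene'); cv2.imwrite('pics/s2.png',cv2.resize(f['img'][140:340,190:390],None,fx=3,fy=3,interpolation=cv2.INTER_CUBIC))
s=env.state();print(s['ee_pos'],s['ee_rot'],s['force'])
# predicted pixels of the pad centre and TCP
for X in([540.8,-41.2,102],s['ee_pos']):
    c=np.array(f['R'])@X+f['t']; print(((c[:2]/c[2]*f['f']+[f['cx'],f['cy']])-[190,140])*3)
E
```

```text
[540.04531067 -41.10714983 123.06396281] [-1.79949062e+02  1.59105473e-01  1.60363226e+01] [-0.16044183  0.51958254  0.53360693]
[305.77443341 308.39860912]
[304.2730968  290.43356918]
```

View pics/s2.png

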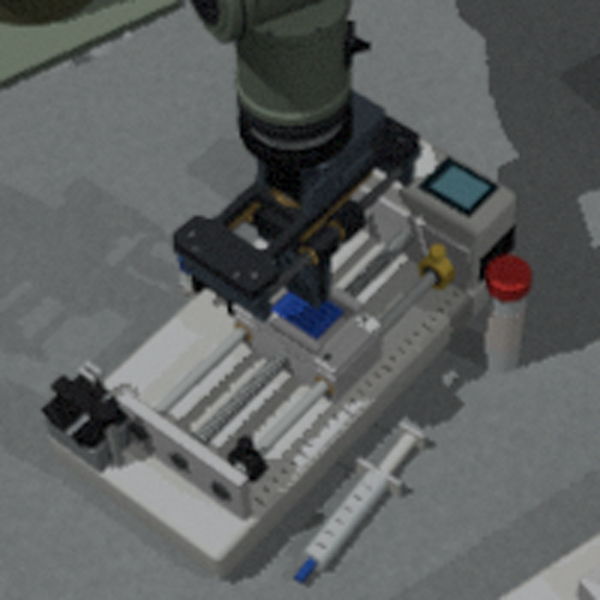

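The fingertips are centred just above the blue pad at about (310,300) in the crop, with yellow at (437,265). Now I'll press.

Call:
arm_command(rows=[{"delta_pos": [0, 0, 6], "roll": 0, "jaw": 0}, {"delta_pos": [0, 0, 12], "roll": 0, "jaw": 0}, {"delta_pos": [0, 0, 16], "roll": 0, "jaw": 0}, {"delta_pos": [0, 0, 19], "roll": 0, "jaw": 0}, {"delta_pos": [0, 0, 21], "roll": 0, "jaw": 0}, {"delta_pos": [0, 0, 22], "roll": 0, "jaw": 0}, {"delta_pos": [0, 0, 23], "roll": 0, "jaw": 0}, {"delta_pos": [0, 0, 23], "roll": 0, "jaw": 0}, {"delta_pos": [0, 0, 23], "roll": 0, "jaw": 0}])

```text
time_s: 2.57
ee_pos: [541.0, -41.1, 102.3]
ee_rot: [180.0, -0.0, 16.1]
force: [-2.3, -0.4, 7.4]
gripper_width: 0.1
gripper_force: 3.6
```

Call:
arm_command(rows=[{"delta_pos": [0, 0, 1], "roll": 0, "jaw": 0}, {"delta_pos": [0, 0, 2], "roll": 0, "jaw": 0}, {"delta_pos": [0, 0, 3], "roll": 0, "jaw": 0}, {"delta_pos": [0, 0, 4], "roll": 0, "jaw": 0}, {"delta_pos": [0, 0, 5], "roll": 0, "jaw": 0}, {"delta_pos": [0, 0, 6], "roll": 0, "jaw": 0}, {"delta_pos": [0, 0, 6], "roll": 0, "jaw": 0}, {"delta_pos": [0, 0, 6], "roll": 0, "jaw": 0}])

```text
time_s: 3.23
ee_pos: [541.0, -41.1, 97.2]
ee_rot: [180.0, -0.1, 16.1]
force: [-4.5, 0.0, 14.1]
gripper_width: 0.6
gripper_force: 6.4
```

The pad is right down (z 97.2, 14 N). Now I'll push along tool −y, keeping it pressed.

Call:
arm_command(rows=[{"delta_pos": [0, 0, 1], "roll": 0, "jaw": 0}, {"delta_pos": [0, -2, 1], "roll": 0, "jaw": 0}, {"delta_pos": [0, -4, 1], "roll": 0, "jaw": 0}, {"delta_pos": [0, -7, 1], "roll": 0, "jaw": 0}, {"delta_pos": [0, -10, 1], "roll": 0, "jaw": 0}, {"delta_pos": [0, -13, 1], "roll": 0, "jaw": 0}, {"delta_pos": [0, -17, 1], "roll": 0, "jaw": 0}, {"delta_pos": [0, -21, 1], "roll": 0, "jaw": 0}, {"delta_pos": [0, -25, 1], "roll": 0, "jaw": 0}, {"delta_pos": [0, -29, 1], "roll": 0, "jaw": 0}, {"delta_pos": [0, -33, 1], "roll": 0, "jaw": 0}, {"delta_pos": [0, -37, 1], "roll": 0, "jaw": 0}, {"delta_pos": [0, -41, 1], "roll": 0, "jaw": 0}, {"delta_pos": [0, -45, 1], "roll": 0, "jaw": 0}, {"delta_pos": [0, -49, 1], "roll": 0, "jaw": 0}, {"delta_pos": [0, -53, 1], "roll": 0, "jaw": 0}, {"delta_pos": [0, -56, 1], "roll": 0, "jaw": 0}, {"delta_pos": [0, -58, 1], "roll": 0, "jaw": 0}, {"delta_pos": [0, -59, 1], "roll": 0, "jaw": 0}, {"delta_pos": [0, -60, 1], "roll": 0, "jaw": 0}])

```text
time_s: 4.9
ee_pos: [524.2, 15.6, 97.1]
ee_rot: [179.8, -0.0, 16.1]
force: [-7.2, -4.4, 21.1]
gripper_width: 0.3
gripper_force: 10.0
```

Call:
arm_command(rows=[{"delta_pos": [0, -1, 0], "roll": 0, "jaw": 0}, {"delta_pos": [0, -2, 0], "roll": 0, "jaw": 0}, {"delta_pos": [0, -3, 0], "roll": 0, "jaw": 0}, {"delta_pos": [0, -4, 0], "roll": 0, "jaw": 0}, {"delta_pos": [0, -5, 0], "roll": 0, "jaw": 0}, {"delta_pos": [0, -6, 0], "roll": 0, "jaw": 0}, {"delta_pos": [0, -7, 0], "roll": 0, "jaw": 0}, {"delta_pos": [0, -8, 0], "roll": 0, "jaw": 0}, {"delta_pos": [0, -9, 0], "roll": 0, "jaw": 0}, {"delta_pos": [0, -10, 0], "roll": 0, "jaw": 0}, {"delta_pos": [0, -10, 0], "roll": 0, "jaw": 0}])

```text
time_s: 5.82
ee_pos: [521.4, 25.3, 97.1]
ee_rot: [179.9, -0.0, 16.1]
force: [-6.8, -3.7, 20.1]
gripper_width: 0.4
gripper_force: 10.2
```

```bash
python3 - <<'E'
from h import *
f=grab('scene'); cv2.imwrite('pics/s3.png',cv2.resize(f['img'][190:290,250:370],None,fx=5,fy=5,interpolation=cv2.INTER_CUBIC))
s=env.state();print(s['ee_pos'],s['force'])
E
```

```text
[521.36170441  25.27554008  97.13025064] [-6.13149141 -3.21862311 20.37857874]
```

View pics/s3.png

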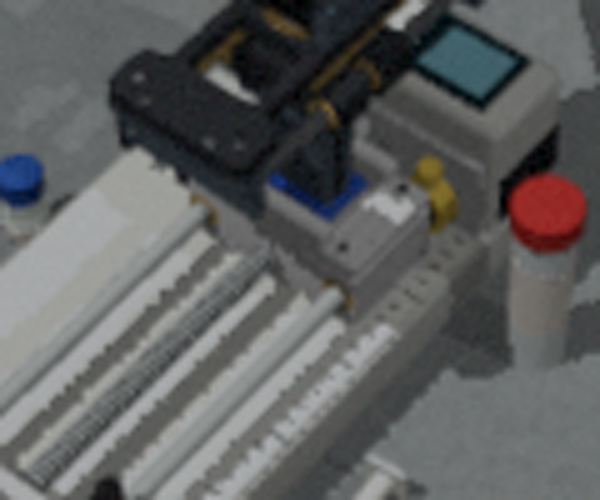

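The block has moved with the pad and its end is just short of the yellow collar at about (435,190) in the crop. I'll continue slowly until it makes contact.

Call:
arm_command(rows=[{"delta_pos": [0, -1, 0], "roll": 0, "jaw": 0}, {"delta_pos": [0, -2, 0], "roll": 0, "jaw": 0}, {"delta_pos": [0, -3, 0], "roll": 0, "jaw": 0}, {"delta_pos": [0, -4, 0], "roll": 0, "jaw": 0}, {"delta_pos": [0, -5, 0], "roll": 0, "jaw": 0}, {"delta_pos": [0, -5, 0], "roll": 0, "jaw": 0}])

```text
time_s: 6.37
ee_pos: [520.0, 30.0, 97.1]
ee_rot: [179.9, -0.0, 16.1]
force: [-6.7, -3.8, 19.5]
gripper_width: 0.6
gripper_force: 10.3
```

Call:
arm_command(rows=[{"delta_pos": [0, -1, 0], "roll": 0, "jaw": 0}, {"delta_pos": [0, -2, 0], "roll": 0, "jaw": 0}, {"delta_pos": [0, -3, 0], "roll": 0, "jaw": 0}, {"delta_pos": [0, -4, 0], "roll": 0, "jaw": 0}, {"delta_pos": [0, -4, 0], "roll": 0, "jaw": 0}])

```text
time_s: 6.78
ee_pos: [520.3, 32.0, 97.2]
ee_rot: [179.6, -0.1, 16.2]
force: [-3.7, -10.8, 17.2]
gripper_width: 0.4
gripper_force: 8.8
```

Call:
arm_command(rows=[{"delta_pos": [0, -1, 0], "roll": 0, "jaw": 0}, {"delta_pos": [0, -2, 0], "roll": 0, "jaw": 0}, {"delta_pos": [0, -2, 0], "roll": 0, "jaw": 0}, {"delta_pos": [0, -2, 0], "roll": 0, "jaw": 0}])

```text
time_s: 7.12
ee_pos: [520.6, 34.2, 97.2]
ee_rot: [179.6, -0.2, 16.2]
force: [-1.5, -8.6, 16.2]
gripper_width: 0.6
gripper_force: 8.1
```

```bash
python3 - <<'E'
from h import *
f=grab('scene'); cv2.imwrite('pics/s4.png',cv2.resize(f['img'][190:290,250:370],None,fx=5,fy=5,interpolation=cv2.INTER_CUBIC))
s=env.state();print(s['ee_pos'],s['force'])
E
```

```text
[520.60644091  34.23227887  97.18597027] [-1.60729539 -8.74169471 16.82634535]
```

View pics/s4.png

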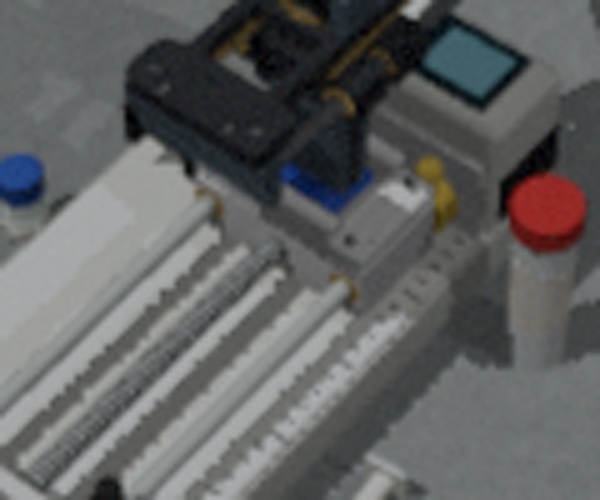

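The block's end now meets the yellow collar at about (437,205) and the fingertips slip on the pad. I'll press on to the shoulder to make sure.

Call:
arm_command(rows=[{"delta_pos": [0, -1, 0], "roll": 0, "jaw": 0}, {"delta_pos": [0, -2, 0], "roll": 0, "jaw": 0}, {"delta_pos": [0, -3, 0], "roll": 0, "jaw": 0}, {"delta_pos": [0, -4, 0], "roll": 0, "jaw": 0}, {"delta_pos": [0, -4, 0], "roll": 0, "jaw": 0}])

```text
time_s: 7.58
ee_pos: [520.5, 38.4, 97.2]
ee_rot: [179.6, -0.4, 16.2]
force: [1.1, -7.7, 14.4]
gripper_width: 0.3
gripper_force: 7.2
```

Call:
arm_command(rows=[{"delta_pos": [0, -1, 0.5], "roll": 0, "jaw": 0}, {"delta_pos": [0, -2, 0.5], "roll": 0, "jaw": 0}, {"delta_pos": [0, -3, 0.5], "roll": 0, "jaw": 0}, {"delta_pos": [0, -4, 0.5], "roll": 0, "jaw": 0}, {"delta_pos": [0, -4, 0.5], "roll": 0, "jaw": 0}])

```text
time_s: 8.0
ee_pos: [520.3, 40.2, 97.2]
ee_rot: [179.4, -0.4, 16.3]
force: [1.2, -15.2, 15.9]
gripper_width: 0.1
gripper_force: 11.4
```

```bash
python3 - <<'E'
from h import *
f=grab('scene'); cv2.imwrite('pics/s5.png',cv2.resize(f['img'][190:290,250:370],None,fx=5,fy=5,interpolation=cv2.INTER_CUBIC))
s=env.state();print(s['ee_pos'],s['force'])
E
```

```text
[520.32634549  40.14996023  97.20042211] [  1.03718237 -16.09518907  16.00093696]
```

View pics/s5.png

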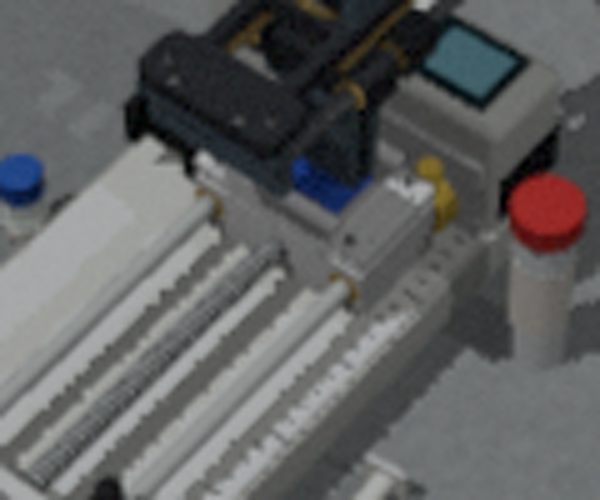

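The block hasn't moved since the last picture (end at the collar, about (437,205)). The fingertips now bear on the shoulder with 16 N, so contact is certain. I'll lift straight up with the slight forward load kept, so the block isn't dragged back.

Call:
arm_command(rows=[{"delta_pos": [0, 0, -2], "roll": 0, "jaw": 0}, {"delta_pos": [0, 0, -4], "roll": 0, "jaw": 0}, {"delta_pos": [0, 0, -6], "roll": 0, "jaw": 0}, {"delta_pos": [0, 0, -8], "roll": 0, "jaw": 0}, {"delta_pos": [0, 2, -10], "roll": 0, "jaw": 0}, {"delta_pos": [0, 4, -14], "roll": 0, "jaw": 0}, {"delta_pos": [0, 5, -20], "roll": 0, "jaw": 0}, {"delta_pos": [0, 5, -35], "roll": 0, "jaw": 0}, {"delta_pos": [0, 5, -60], "roll": 0, "jaw": 0}, {"delta_pos": [-20, 5, -85], "roll": 0, "jaw": 0}, {"delta_pos": [-50, 5, -100], "roll": 0, "jaw": 0}, {"delta_pos": [-80, 5, -110], "roll": 0, "jaw": 0}, {"delta_pos": [-110, 5, -110], "roll": 0, "jaw": 0}, {"delta_pos": [-140, 5, -110], "roll": 0, "jaw": 0}, {"delta_pos": [-140, 5, -110], "roll": 0, "jaw": 0}, {"delta_pos": [-140, 5, -110], "roll": 0, "jaw": 0}])

```text
time_s: 9.38
ee_pos: [382.2, 1.1, 204.1]
ee_rot: [180.0, -0.1, 16.0]
force: [1.1, -0.1, -0.3]
gripper_width: 0.6
gripper_force: 0.0
```

```bash
python3 - <<'E'
from h import *
f=grab('scene'); cv2.imwrite('pics/s6.png',cv2.resize(f['img'][190:290,250:370],None,fx=5,fy=5,interpolation=cv2.INTER_CUBIC))
W=cloud(f);h=cv2.cvtColor(f['img'],cv2.COLOR_BGR2HSV);m=(h[...,0]>105)&(h[...,0]<130)&(h[...,1]>140)&(h[...,2]>60)
m[:200]=0;m[270:]=0;m[:,:280]=0;m[:,345:]=0
print(m.sum(),np.nanmedian(W[m],0),env.state()['force'],env.state()['time_s'])
E
```

```text
202 [519.96821202  30.12332835 101.72087636] [ 0.29330764 -0.42504552  0.29454025] 9.4333
```

View pics/s6.png

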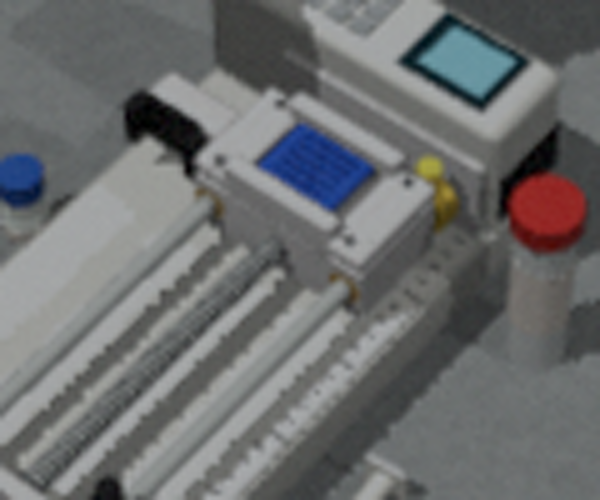

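The pad is up (z 101.7) and the block stands against the yellow collar at (437,205), at the same pixels as under load. The arm is clear.

```bash
python3 -c "
from workcell import env
print(env.job_done())"
```

```text
the job is handed in; nothing more can be done
None
```

The pusher block was released, pushed about 74 mm to the yellow collar and left there with the pad sprung up; I handed the job in at about 9.5 s, and no verdict came back.

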